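Put the relays of a control panel into the bases of their colour

ROBOT

A 6-joint arm with a two-finger parallel gripper is mounted at the origin on a cart in front of the work surface, level with it; the furniture and walls round the work are solid. World frame = base frame: x ahead of the robot, y to its left, z up, the work surface at z = 0. Lengths are in m, angles in rad, forces in N, time in s.
With the tool pointing down it reaches from about 0.35 to 0.85 m from the base axis. Payload 8.1 kg.
Tool frame: the origin (TCP) lies on the centre line of the jaws, within the pads' length; the fingertips stand 17 mm ahead of it and the grasp point (between the pads) lies 2 mm behind it; z points along the fingers, y is the line along which they close (so a half turn about z gives the same grasp; the last joint's range is limited). The gripper opens to 93 mm and grips with 3 to 60 N. Pads are 15 mm wide; open, the fingers measure 128 mm over their backs; the gripper's body (75 mm by 188 mm) begins 65 mm behind the grasp point.
Start: joints at [-1.243, 0.13, 1.488, -0, 1.523, -0.085], TCP at [0.241, -0.55, 0.236] pointing down, gripper open.
Joint ranges: [-2.96, 2.96], [-0.89, 2.26], [0.02, 2.5], [-1.34, 4.48], [0, 2.73], [-2.66, 2.66]. Speed limits (rad/s): [2.39, 2.39, 2.79, 3.14, 3.14, 3.14].

INTERFACE

Orientations are given as a rotation vector (axis times angle).
In Python, from plant import robot, optics, close_job, models gives the robot as it stands.
- The arm moves only by the shell command python3 -m inch 'ROWS' [OPENING] [FORCE]. ROWS is a JSON object of lists of equal length, an entry for each row: "travel": the shift along the tool's x, y, z in m, a list of three; "spin": the turn about the tool's z in rad. In form: {"travel": [[x, y, z], ...], "spin": [spin, ...]}. A call has 1 to 10 rows; each row is the pose to reach, as a shift and turn from the pose commanded when the call began, along the tool's axes at that moment; what a row does not reach only later rows make up. A row lasts 1/12 s, in which the tool goes at most 41.7 mm and 7.16 degrees, less where a joint would pass 70% of its speed; a pose out of reach is approached as far as the arm can. A call with a gripper value outside its range is refused whole. OPENING is the closure, from 0 (fully open) to 1 (shut), set as the call begins (- or left out, the last holds). The fingers move at their own pace and stop on an object; FORCE is the grip in N (left out, the last holds). Time passes only in rows, so rows that repeat a pose let the fingers close. It gives the time, the measured TCP pose, the force, the opening and the grip force at its end, in the units of the state.
- robot.read_state(): the state, without advancing time (a new reading comes with each control period).
- optics.read_camera(name): name is "scene" or "side" or "wrist"; returns (picture, depth): 384x512x3 uint8, red, green, blue; 384x512 float32, m along the optical axis (not along the pixel's ray), 0 where there is no reading.
- optics.camera_info(name): a dict with "camera_matrix" (3x3 intrinsics, pixels), "view" (4x4, takes a point from world to camera coordinates). Camera axes: x right, y down, z forward; pixel columns grow to the right and rows downward; lengths in m; the calibration is good to about 2 mm. A picture is of the moment at which its call begins: read the wrist's pose just before it. camera_info takes no time and is no camera call; for the wrist camera it gives the pose at the moment of the call.
- close_job(): hands the job in; it is judged then, once.
Trained networks look in the newest picture that a camera, given by its name, has taken for a name from the list of things; names that differ only in an ending like _2 or _b are one class to them, and where a whole thing is asked for, a point or a joint stands for the part that bears it (a point fixed in the world has none). Each returns a list of dicts, best first, with "p" (0 to 1); they miss things now and then, are a little off and sometimes report something else, mostly with a low value. They report only what shows in the picture. A call takes as long as a camera call. They do not tell look-alikes from the thing itself.
- models.look_for(camera, name): "centre" ([x, y, z] in m, in world coordinates, good to about 4 mm: the middle of the surface that is visible of it).
- models.masks_of(camera, name): "region" (384x512 bool, what is visible of it).
The state is a dict: "t": time; "q": joint angles; "dq": joint speeds; "joint_torque": joint torques, N m; "tool_pos": TCP position; "orientation": TCP orientation; "force": force on the tool from outside, world axes, zero at the start; "wrist_torque": the same for the moment, N m; "opening": finger opening in m; "gripper_force": force on a finger pad.
Only numpy, scipy, OpenCV 4.12 (cv2) and the standard library are available. Lean on these libraries where they do the work, as an engineer would, in place of code of your own. Each camera call takes 0.05 s, during which the arm holds its last target. There are 200 camera calls.

TASK

Two of the plug-in relays on the panel's rail sit in the wrong bases, and two more stand loose on the bench beside the panel. Put each of the four relays into the base whose marker tag has the colour of the relay's top, upright and pushed fully home; a base that is taken must be cleared before its own relay can go in.

Things in the scene. Friction and masses are not known exactly. Their poses are not given: they have to be found in the camera images.
- relay_orange: plug-in relay, pale grey block 21 x 27 x 32 mm (x, y, z), an orange label on top. Origin: centre of underside, z up. Starts seated upright in a wrong base (blue or green). Grip its top 20 mm across the 27 mm (faces looking along y): in a base neighbours are near its other sides; keep fingertips above the rim.
- relay_blue: plug-in relay, pale grey block 21 x 27 x 32 mm (x, y, z), a blue label on top. Origin: centre of underside, z up. Starts loose on the bench, 27 mm side within 0.3 rad of world x; a wire duct, 165 mm high, runs 80 mm or more to its left. Grip its top 20 mm across the 27 mm (faces looking along y): in a base neighbours are near its other sides; keep fingertips above the rim.
- relay_white: plug-in relay, pale grey block 21 x 27 x 32 mm (x, y, z), a white label (no colour) on top. Origin: centre of underside, z up. Starts seated upright in a wrong base (blue or green). Grip its top 20 mm across the 27 mm (faces looking along y): in a base neighbours are near its other sides; keep fingertips above the rim.
- relay_green: plug-in relay, pale grey block 21 x 27 x 32 mm (x, y, z), a green label on top. Origin: centre of underside, z up. Starts loose on the bench, 27 mm side within 0.3 rad of world x; a wire duct, 165 mm high, runs 80 mm or more to its left. Grip its top 20 mm across the 27 mm (faces looking along y): in a base neighbours are near its other sides; keep fingertips above the rim.
- base_orange: dark relay base, 34 x 84 mm, fixed, orange tag (29 x 10 mm) near its +y end. Origin: centre of underside, x along the rail, z up. Recess in its middle for a relay, 21 mm side along x (either way round): floor 13 mm, rim 22 mm above the origin; 25 x 31 mm (x, y) at the floor, flared to 30 x 38 at the rim. Four bases in a row, 42 mm apart, in any order; a neighbour may hold a relay.
- base_blue: dark relay base, 34 x 84 mm, fixed, blue tag (29 x 10 mm) near its +y end. Origin: centre of underside, x along the rail, z up. Recess in its middle for a relay, 21 mm side along x (either way round): floor 13 mm, rim 22 mm above the origin; 25 x 31 mm (x, y) at the floor, flared to 30 x 38 at the rim. Four bases in a row, 42 mm apart, in any order; a neighbour may hold a relay.
- base_white: dark relay base, 34 x 84 mm, fixed, white tag (29 x 10 mm) near its +y end. Origin: centre of underside, x along the rail, z up. Recess in its middle for a relay, 21 mm side along x (either way round): floor 13 mm, rim 22 mm above the origin; 25 x 31 mm (x, y) at the floor, flared to 30 x 38 at the rim. Four bases in a row, 42 mm apart, in any order; a neighbour may hold a relay.
- base_green: dark relay base, 34 x 84 mm, fixed, green tag (29 x 10 mm) near its +y end. Origin: centre of underside, x along the rail, z up. Recess in its middle for a relay, 21 mm side along x (either way round): floor 13 mm, rim 22 mm above the origin; 25 x 31 mm (x, y) at the floor, flared to 30 x 38 at the rim. Four bases in a row, 42 mm apart, in any order; a neighbour may hold a relay.
There are look-alikes about, which are no part of the job. What is shaped like the relay_green but yellow is not meant.

How it is judged:
At the end, for the whole second after the job is handed in: Each of the four relays stands in the base whose tag has its colour: within 6 mm of the base's centre, underside 10 to 16 mm above the base's underside, upright within 0.12 rad, sides along the base's within 0.3 rad (either way round), released and at rest (horizontal distance between relay_orange and base_orange below 0.006 m and z of relay_orange in the frame of base_orange between 0.01 and 0.016 m and angle between each of relay_orange, relay_blue, relay_white, relay_green's own z axis and vertical below 0.12 rad and angle between the x axis of relay_orange and the x axis of base_orange, either way round below 0.3 rad and linear speed of each of relay_orange, relay_blue, relay_white, relay_green below 0.02 m/s and horizontal distance between relay_blue and base_blue below 0.006 m and z of relay_blue in the frame of base_blue between 0.01 and 0.016 m and angle between the x axis of relay_blue and the x axis of base_blue, either way round below 0.3 rad and horizontal distance between relay_white and base_white below 0.006 m and z of relay_white in the frame of base_white between 0.01 and 0.016 m and angle between the x axis of relay_white and the x axis of base_white, either way round below 0.3 rad and horizontal distance between relay_green and base_green below 0.006 m and z of relay_green in the frame of base_green between 0.01 and 0.016 m and angle between the x axis of relay_green and the x axis of base_green, either way round below 0.3 rad); the robot touches nothing.
It also fails if it takes over 93 s, if anything falls off the work surface, if the arm or the gripper's body presses on something with over 40 N, if the wrist force passes 120 N, or if a joint passes its speed limit or range.

## Working session

There is one attempt and no reset: what is moved stays moved. The work goes in short steps, Python scripts to look and compute and a shell command to move; the robot and the scene stay as the last step left them, time stands still between calls to the robot, and variables do not carry over. Pictures are saved under pics/ and viewed, at most 14 in all, crops included, and the job is handed in when it is done.

```bash
mkdir -p pics; ls
cat > h.py <<'E'
import numpy as np, cv2
from plant import robot, optics, close_job, models
from scipy.spatial.transform import Rotation as R
def shot(cam):
    info=optics.camera_info(cam); p,d=optics.read_camera(cam)
    return p,d,np.array(info["camera_matrix"]),np.array(info["view"])
def unproj(u,v,z,K,V):
    c=np.array([(u-K[0,2])/K[0,0]*z,(v-K[1,2])/K[1,1]*z,z,1.0])
    return (np.linalg.inv(V)@c)[:3]
def cloud(d,K,V):
    v,u=np.mgrid[:d.shape[0],:d.shape[1]]
    c=np.stack([(u-K[0,2])/K[0,0]*d,(v-K[1,2])/K[1,1]*d,d,np.ones_like(d)],-1)
    return (c@np.linalg.inv(V).T)[...,:3]
def save(n,p): cv2.imwrite(f"pics/{n}.png",cv2.cvtColor(p,cv2.COLOR_RGB2BGR))
E
python3 - <<'E'
from h import *
ims=[]
for c in ["scene","side"]:
    p,d,K,V=shot(c); save(c,p)
    print(c,K[0,0],np.linalg.inv(V)[:3].round(3).tolist())
    for n in ["relay_orange","relay_blue","relay_white","relay_green","base_orange","base_blue","base_white","base_green"]:
        for r in models.look_for(c,n)[:3]:
            if r["p"]<.3: continue
            x=np.r_[r["centre"],1]; q=K@(V@x)[:3]
            print(n,round(r["p"],2),np.round(r["centre"],3),(q[:2]/q[2]).round())
print(robot.read_state())
E
```

```text
pics
scene 423.898652358544 [[0.852, 0.24, -0.465, 0.952], [0.523, -0.386, 0.76, -0.641], [0.003, -0.891, -0.454, 0.444]]
relay_orange 0.58 [ 0.539 -0.061  0.063] [232. 207.]
relay_blue 0.76 [0.69  0.019 0.023] [321. 229.]
relay_white 0.59 [ 0.574 -0.059  0.061] [248. 213.]
relay_green 0.61 [0.409 0.086 0.02 ] [223. 185.]
base_orange 0.6 [ 0.446 -0.062  0.044] [194. 204.]
base_blue 0.61 [ 0.586 -0.074  0.042] [249. 226.]
base_white 0.66 [ 0.489 -0.071  0.045] [208. 211.]
base_white 0.34 [ 0.448 -0.062  0.044] [195. 205.]
base_green 0.57 [ 0.538 -0.076  0.047] [228. 218.]
side 450.516646392254 [[0.976, -0.103, 0.191, 0.38], [-0.216, -0.531, 0.82, -0.696], [0.017, -0.841, -0.54, 0.51]]
relay_orange 0.79 [ 0.526 -0.069  0.064] [255. 206.]
relay_blue 0.73 [0.685 0.02  0.026] [322. 188.]
relay_white 0.75 [ 0.566 -0.063  0.062] [277. 202.]
relay_green 0.76 [0.407 0.085 0.024] [181. 186.]
relay_green 0.57 [0.484 0.028 0.031] [223. 194.]
base_orange 0.91 [ 0.45  -0.061  0.044] [212. 218.]
base_blue 0.67 [ 0.566 -0.074  0.044] [278. 214.]
base_white 0.92 [ 0.487 -0.06   0.043] [232. 215.]
base_white 0.5 [0.482 0.025 0.028] [222. 196.]
base_green 0.67 [ 0.518 -0.078  0.042] [251. 220.]
{'t': 0.9, 'q': array([-1.24339237e+00,  1.30348890e-01,  1.48816551e+00,  2.97182884e-05,
        1.52298994e+00, -8.54104068e-02]), 'dq': array([ 7.14177067e-04,  1.15840340e-03,  5.18071266e-04, -1.24712472e-05,
       -5.54787495e-04,  1.43853586e-03]), 'joint_torque': array([ 1.57299914e-03, -5.59759355e+01, -4.92059469e+01,  7.69871729e-02,
        2.24762445e-02,  2.40507688e-05]), 'tool_pos': array([ 0.24074712, -0.5496136 ,  0.23568474]), 'orientation': array([3.07482598e+00, 6.43833268e-01, 6.30292755e-05]), 'force': array([-0.25245285, -0.79632331, -1.29353203]), 'wrist_torque': array([-0.03476735, -0.06851414,  0.0020837 ]), 'gripper_force': 0.0, 'opening': 0.09287959999402448}
```

Run:
```python
import cv2
a=cv2.imread("pics/scene.png")[120:300,120:400];b=cv2.imread("pics/side.png")[110:290,120:400]
s=cv2.vconcat([cv2.resize(a,None,fx=1.65,fy=1.65,interpolation=cv2.INTER_CUBIC),cv2.resize(b,None,fx=1.65,fy=1.65,interpolation=cv2.INTER_CUBIC)])
print(s.shape);cv2.imwrite("pics/both.png",s)
```

```text
(594, 462, 3)
```

View pics/side.png

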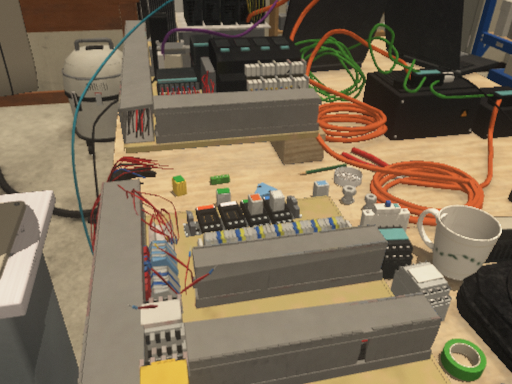

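View pics/both.png

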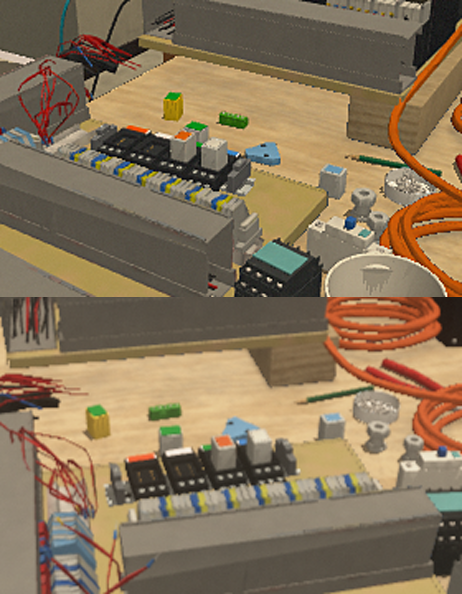

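The side picture shows bases left to right as orange, white, green and blue tags. The orange relay (255,206) sits in the green base and the white relay (277,202) in the blue base.

Candidates:
- **Relay green:** the grey block with a green top at side (223,194). Not the yellow block at (181,186) or the flat green block at (220,180).
- **Relay blue:** the grey block with a blue top at (322,188). Not the blue wedge at (265,190).

Run:
```python
from h import *
H=np.zeros((20,30))
for c in ["scene","side"]:
    p,d,K,V=shot(c); P=cloud(d,K,V)[d>0]
    for x,y,z in P:
        i=int((y+.6)//.05); j=int((x-.1)//.03)
        if 0<=i<20 and 0<=j<30 and z<0.6: H[i,j]=max(H[i,j],z)
print("x   ",*[f"{10+3*j:3d}" for j in range(30)])
for i in range(20)[::-1]: print(f"{-60+5*i:4d}",*[f"{int(H[i,j]*1000):3d}" for j in range(30)])
s=robot.read_state(); V=np.array(optics.camera_info("wrist")["view"]); C=np.linalg.inv(V)
T=R.from_rotvec(s["orientation"]).as_matrix()
print((T.T@(C[:3,3]-s["tool_pos"])).round(3),(T.T@C[:3,:3]).round(3), optics.camera_info("wrist")["camera_matrix"])
```

```text
x     10  13  16  19  22  25  28  31  34  37  40  43  46  49  52  55  58  61  64  67  70  73  76  79  82  85  88  91  94  97
  35   0   0   0   0   0   3 166 166 276 174 174 254 257 256 236 235 235 235 234 235 231 169 212 239 247 245 233 215 221 214
  30   0   0   0   0   0   3 166 269 267 173 174 174 177 228 233 233 232 232 232 232 228 149  48  37   3  85 272 272 259 201
  25   0   0   0   0   0   3 253 257 169 176 177 177 176 223 224 226 225 225 225 225 223 118  50  50  45   2 208 177 183 196
  20   0   0   0   0   0 233 241 167 170 171 171 170 170 186 187 186 207 207 207 207 204  92  34  48  50  51  54  55 159 148
  15   2   2   0   0 210 225 166 167 170 170 170 169 169 169 168 169 168 167 167 168 166  75   4  16  17  16   4   4   3   3
  10  14   3 408   0 205   1  88  88  96 164 163 160 162 156 163 161 165 162 166 163 158  67  21  16  17  17   4   3   3   3
   5  15   4 409 409 163   1   1   4 112  92  36   4   3   4   3  14  14   4   4   3  69  67  59  20  40  41  41  42  41   1
   0 263 272 287 411  49  92 130 132 125 115  21   3  36  35   3  13  20  21  21  36  34  33  58  56
[... 1047 characters left out ...]
 0   0 105 121 122 122  19  20  19  19  19  19  20  21  21  22  21  21  43 106   0   0   0   0   0   0
 -50   0   0   0   0   0   0   0   0   0   0   0   0   0 107 108 109 109 109 109 111   0   0   0   0   0   0   0   0   0   0
 -55   0   0   0   0   0   0   0   0   0   0   0   0   0   0   0 119 114 107 107   0   0   0   0   0   0   0   0   0   0   0
 -60   0   0   0   0   0   0   0   0   0   0   0   0   0   0   0   0   0   0   0   0   0   0   0   0   0   0   0   0   0   0
[ 0.077  0.001 -0.149] [[ 0.002 -0.96  -0.281]
 [ 1.     0.002  0.   ]
 [ 0.    -0.281  0.96 ]] [[274.13910311   0.         257.23213851]
 [  0.         274.13910311 188.34397198]
 [  0.           0.           1.        ]]
```

```bash
python3 -m inch '{"travel":[[0,0,-0.03],[0.483,-0.334,-0.03],[0.483,-0.334,-0.03],[0.483,-0.334,-0.03],[0.483,-0.334,-0.03],[0.483,-0.334,-0.03],[0.483,-0.334,-0.03],[0.483,-0.334,-0.03],[0.483,-0.334,-0.03],[0.483,-0.334,-0.03]],"spin":[0,0.413,0.413,0.413,0.413,0.413,0.413,0.413,0.413,0.413]}' 0.0 20
cat > st.py <<'E'
from h import *
import sys
s=robot.read_state();T=R.from_rotvec(s["orientation"]).as_matrix()
print("t",round(s["t"],2),"pos",s["tool_pos"].round(4),"yaw",np.arctan2(T[1,0],T[0,0]).round(4),"z",T[:,2].round(3),"F",np.round(s["force"],1),"open",round(s["opening"],4),"q6",s["q"][5].round(2))
if len(sys.argv)>3:
    g=np.array([float(a) for a in sys.argv[1:4]])-s["tool_pos"]
    print("travel",(T.T@g).round(4), "spin to yaw0",np.arctan2(T[1,0],T[0,0]).round(4))
E
python3 st.py 0.55 -0.05 0.25
```

```text
t: 1.83
tool_pos: [0.4373, -0.2304, 0.266]
orientation: [3.141, -0.001, 0.001]
force: [0.5, -0.6, 0.7]
opening: 0.093
gripper_force: 0.0
t 1.83 pos [ 0.4373 -0.2304  0.266 ] yaw -0.0004 z [ 0.001 -0.    -1.   ] F [ 0.5 -0.6  0.7] open 0.093 q6 0.98
travel [ 0.1126 -0.1805  0.016 ] spin to yaw0 -0.0004
```

```bash
python3 -m inch '{"travel":[[0.113,-0.18,0.016],[0.113,-0.18,0.016],[0.113,-0.18,0.016],[0.113,-0.18,0.016],[0.113,-0.18,0.016],[0.113,-0.18,0.016],[0.113,-0.18,0.016],[0.113,-0.18,0.016]],"spin":[0,0,0,0,0,0,0,0]}' 0.55 20
cat > look.py <<'E'
from h import *
import sys
names=sys.argv[2:]
p,d,K,V=shot("wrist"); save(sys.argv[1],p)
P=cloud(d,K,V)
for n in names:
    for r in models.masks_of("wrist",n)[:2]:
        if r["p"]<.35: continue
        m=r["region"]&(d>0); X=P[m]; zt=np.percentile(X[:,2],97 if "relay" in n else 80)
        top=(np.abs(P[...,2]-zt)<.005)&m
        q=P[top]; rect=cv2.minAreaRect((q[:,:2]*1000).astype(np.float32))
        vs,us=np.nonzero(top)
        print(n,round(r["p"],2),"px",int(us.mean()),int(vs.mean()),"n",m.sum(),top.sum(),"zt",zt.round(4),"mean",q.mean(0)[:2].round(4),"rect",np.round(rect[0],1),np.round(rect[1],1),round(rect[2],1))
E
python3 look.py w1 relay_orange relay_blue relay_white relay_green base_orange base_blue base_white base_green; python3 st.py
```

```text
t: 2.5
tool_pos: [0.5495, -0.0523, 0.2495]
orientation: [3.141, 0.002, -0.001]
force: [-0.3, -0.3, 1.3]
opening: 0.0446
gripper_force: 0.0
relay_orange 0.58 px 259 189 n 454 333 zt 0.0721 mean [ 0.5297 -0.0565] rect [529.  -56.4] [20.6 26.3] 5.3
relay_blue 0.94 px 192 58 n 537 395 zt 0.0337 mean [0.6844 0.0255] rect [684.5  25.9] [26.4 20.9] 3.8
relay_white 0.59 px 255 157 n 393 347 zt 0.0722 mean [ 0.5698 -0.0521] rect [569.2 -52.1] [21.  24.4] 0.8
relay_green 0.7 px 262 241 n 1432 690 zt 0.0479 mean [ 0.4451 -0.0611] rect [445.2 -62.2] [35.  68.6] 4.1
relay_green 0.69 px 195 210 n 403 261 zt 0.0341 mean [0.4863 0.0334] rect [485.7  33.6] [20.  26.7] 87.3
base_orange 0.7 px 263 240 n 1550 791 zt 0.0459 mean [ 0.4454 -0.0626] rect [448.6 -61.9] [42.8 68.8] 4.4
base_blue 0.55 px 256 151 n 1271 858 zt 0.0463 mean [ 0.5722 -0.0529] rect [570.5 -52.6] [33.9 68.9] 4.4
base_white 0.59 px 260 213 n 1556 825 zt 0.0458 mean [ 0.4876 -0.0591] rect [486.5 -59. ] [35.2 68.9] 4.6
base_green 0.67 px 259 182 n 1148 759 zt 0.0462 mean [ 0.5312 -0.0565] rect [528.6 -55.9] [34.3 68.9] 4.5
t 2.95 pos [ 0.5495 -0.053   0.2498] yaw -0.0013 z [ 0. -0. -1.] F [-0.1 -0.  -0.7] open 0.0417 q6 1.38
```

View pics/w1.png

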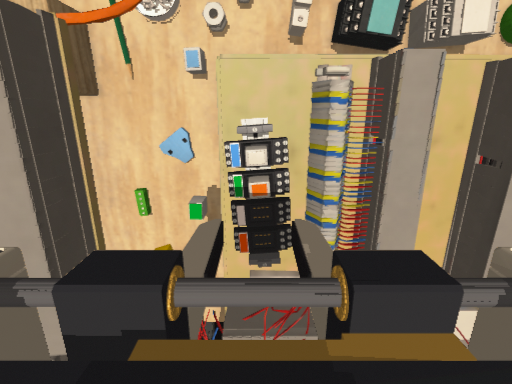

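Wrist view: the tags top to bottom are blue (235,153), green (237,184), white (239,212) and orange (243,242). White relay is at (256,157) and orange relay at (259,188). Loose green relay is at (196,210), loose blue at (192,58), and the blue wedge at (180,145) and flat green block at (142,202) are decoys. Next is a lower, closer look at the recesses.

```bash
python3 -m inch '{"travel":[[-0.05,0.007,0.08],[-0.05,0.007,0.08],[-0.05,0.007,0.08],[-0.05,0.007,0.08]],"spin":[-0.077,-0.077,-0.077,-0.077]}' 0.55 20
python3 look.py w2 relay_orange relay_white relay_green base_orange base_blue base_white base_green; python3 st.py
```

```text
t: 3.28
tool_pos: [0.4953, -0.0589, 0.165]
orientation: [-3.137, -0.119, 0.013]
force: [-0.2, 1.2, 0.3]
opening: 0.042
gripper_force: 0.0
relay_orange 0.92 px 255 156 n 759 658 zt 0.072 mean [ 0.5297 -0.0563] rect [529.3 -56. ] [20.3 25.9] 4.9
relay_white 0.86 px 255 110 n 735 735 zt 0.072 mean [ 0.5694 -0.0525] rect [569.3 -52.4] [19. 26.] 4.5
relay_green 0.96 px 169 184 n 683 433 zt 0.0338 mean [0.4864 0.0327] rect [485.4  33. ] [18.7 26.4] 88.6
relay_green 0.96 px 116 244 n 596 227 zt 0.0336 mean [0.4097 0.0944] rect [410.3  95.6] [13.4 27.9] 2.3
base_blue 0.64 px 255 108 n 2461 1845 zt 0.0465 mean [ 0.571  -0.0526] rect [570.4 -52.5] [33.6 68.9] 4.5
base_white 0.93 px 255 193 n 2866 1483 zt 0.0458 mean [ 0.4871 -0.0588] rect [486.7 -58.8] [34.3 69.1] 4.5
base_green 0.84 px 255 151 n 2016 1471 zt 0.0464 mean [ 0.5306 -0.0556] rect [528.3 -55.7] [34.4 68.9] 4.2
t 3.68 pos [ 0.501  -0.0594  0.1712] yaw 0.077 z [ 0.003 -0.001 -1.   ] F [-0.6  0.5  0.5] open 0.0418 q6 1.27
```

View pics/w2.png

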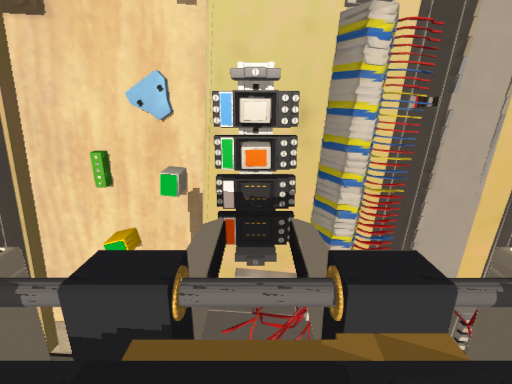

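Closer view: the white and orange bases at (255,193) and (255,230) are empty, and the relays sit in blue (255,110) and green (255,157). The green-topped relay at (172,183) is grey, while the one at (120,242) is yellow and so a decoy. Now grasping the orange relay.

```bash
python3 -m inch '{"travel":[[0.0285,-0.001,0],[0.0285,-0.001,0.03],[0.0285,-0.001,0.07],[0.0285,-0.001,0.095],[0.0285,-0.001,0.1],[0.0285,-0.001,0.1],[0.0285,-0.001,0.1]],"spin":[0,0,0,0,0,0,0]}' 0.55 25
python3 st.py 0.5293 -0.056 0.071
```

```text
t: 4.27
tool_pos: [0.529, -0.0563, 0.0712]
orientation: [3.139, 0.121, 0.002]
force: [0.6, 0.7, 0.3]
opening: 0.0416
gripper_force: 0.0
t 4.27 pos [ 0.529  -0.0563  0.0712] yaw 0.0769 z [ 0.001 -0.    -1.   ] F [0.6 0.7 0.3] open 0.0416 q6 1.29
travel [ 0.0003 -0.0003  0.0002] spin to yaw0 0.0769
```

```bash
python3 -m inch '{"travel":[[0,0,0],[0,0,0],[0,0,0],[0,0,0],[0,0,-0.005],[0,0,-0.02],[0,0,-0.035],[0,0,-0.035]],"spin":[0,0,0,0,0,0,0,0]}' 0.9 25
python3 st.py 0.4449 -0.062 0.106
```

```text
t: 4.93
tool_pos: [0.5301, -0.0566, 0.1083]
orientation: [3.138, 0.121, 0.008]
force: [-0.1, -0.6, 0.1]
opening: 0.0262
gripper_force: 25.0
t 4.93 pos [ 0.5301 -0.0566  0.1083] yaw 0.0768 z [ 0.005 -0.001 -1.   ] F [-0.1 -0.6  0.1] open 0.0262 q6 1.29
travel [-0.0854 -0.0012  0.0019] spin to yaw0 0.0768
```

```bash
python3 -m inch '{"travel":[[-0.04,-0.0008,0],[-0.08,-0.0008,0],[-0.0846,-0.0008,0],[-0.0846,-0.0008,0.01],[-0.0846,-0.0008,0.02],[-0.0846,-0.0008,0.028],[-0.0846,-0.0008,0.035],[-0.0846,-0.0008,0.036],[-0.0846,-0.0008,0.036]],"spin":[0,0,0,0,0,0,0,0,0]}' 0.9 25
python3 st.py 0.4449 -0.062 0.071
```

```text
t: 5.68
tool_pos: [0.445, -0.0617, 0.0693]
orientation: [-3.139, -0.121, -0.001]
force: [-3.1, 1.8, 11.6]
opening: 0.0269
gripper_force: 25.0
t 5.68 pos [ 0.445  -0.0617  0.0693] yaw 0.0772 z [ 0.001  0.    -1.   ] F [-3.1  1.8 11.6] open 0.0269 q6 1.24
travel [-0.0001  0.0002 -0.0017] spin to yaw0 0.0772
```

```bash
python3 -m inch '{"travel":[[0,0,0],[0,0,0],[0,0,0],[0,0,0],[0,0,-0.04],[0,0,-0.05],[0.03,0.0003,-0.05],[0.07,0.0003,-0.05],[0.11,0.0003,-0.05],[0.1246,0.0003,-0.05]],"spin":[0,0,0,0,0,0,0,0,0,0]}' 0.55 25
python3 look.py w3 relay_white base_blue base_green
python3 -m inch '{"travel":[[0,0,0.03],[0,0,0.045],[0,0,0.049],[0,0,0.049],[0,0,0.049]],"spin":[0,0,0,0,0]}' 0.55 25
python3 st.py 0.5693 -0.0524 0.071
```

```text
t: 6.52
tool_pos: [0.5719, -0.0523, 0.1185]
orientation: [3.139, 0.121, 0.004]
force: [1.8, -1.4, 0.6]
opening: 0.0417
gripper_force: 0.0
relay_white 0.69 px 254 200 n 2940 1696 zt 0.0479 mean [ 0.5729 -0.0514] rect [570.7 -52.5] [34.3 68.4] 4.4
relay_white 0.57 px 255 214 n 1222 868 zt 0.0718 mean [ 0.5705 -0.0523] rect [570.  -52.5] [20.6 25.8] 4.0
base_blue 0.88 px 256 200 n 2708 1861 zt 0.0462 mean [ 0.5735 -0.0529] rect [570.7 -52.6] [34.4 69. ] 4.0
base_green 0.9 px 258 247 n 2579 1580 zt 0.0462 mean [ 0.5287 -0.058 ] rect [528.8 -57.2] [34.9 64.3] 4.1
t: 7.13
tool_pos: [0.5675, -0.0527, 0.0704]
orientation: [3.139, 0.12, 0.001]
force: [0.6, -0.0, 0.9]
opening: 0.0421
gripper_force: 0.0
t 7.13 pos [ 0.5675 -0.0527  0.0704] yaw 0.0765 z [ 0. -0. -1.] F [ 0.6 -0.   0.9] open 0.0421 q6 1.31
travel [ 0.0018 -0.0002 -0.0006] spin to yaw0 0.0765
```

```bash
python3 -m inch '{"travel":[[0,0,0],[0,0,0],[0,0,0],[0,0,0],[0,0,-0.005],[0,0,-0.02],[0,0,-0.035],[0,0,-0.035]],"spin":[0,0,0,0,0,0,0,0]}' 0.9 25
python3 -m inch '{"travel":[[-0.04,-0.0003,0],[-0.08,-0.0003,0],[-0.0831,-0.0003,0],[-0.0831,-0.0003,0.01],[-0.0831,-0.0003,0.02],[-0.0831,-0.0003,0.028],[-0.0831,-0.0003,0.035],[-0.0831,-0.0003,0.036],[-0.0831,-0.0003,0.036]],"spin":[0,0,0,0,0,0,0,0,0]}' 0.9 25
python3 st.py 0.485 -0.0588 0.071
```

```text
t: 7.8
tool_pos: [0.5699, -0.0529, 0.1081]
orientation: [3.138, 0.121, 0.007]
force: [1.7, 0.0, 0.4]
opening: 0.0268
gripper_force: 25.0
t: 8.55
tool_pos: [0.4862, -0.0586, 0.0689]
orientation: [-3.139, -0.121, -0.001]
force: [-3.5, 2.2, 8.6]
opening: 0.027
gripper_force: 25.0
t 8.55 pos [ 0.4862 -0.0586  0.0689] yaw 0.0771 z [ 0.  0. -1.] F [-3.5  2.2  8.6] open 0.027 q6 1.27
travel [-0.0012  0.0001 -0.0021] spin to yaw0 0.0771
```

```bash
python3 -m inch '{"travel":[[0,0,0],[0,0,0],[0,0,0],[0,0,0],[0,0,-0.04],[0,0,-0.08],[0.006,-0.03,-0.1],[0.006,-0.06,-0.1],[0.006,-0.0914,-0.1],[0.006,-0.0914,-0.1]],"spin":[0,0,0,0,0,0,-0.12,-0.24,-0.36,-0.48]}' 0.55 25
python3 -m inch '{"travel":[[0,0,0],[0,0,0],[0,0,0],[0,0,0],[0,0,0],[0,0,0],[0,0,0],[0,0,0],[0,0,0],[0,0,0]],"spin":[-0.12,-0.24,-0.36,-0.48,-0.6,-0.72,-0.84,-0.96,-0.979,-0.979]}' 0.55 25
python3 look.py w4 relay_green; python3 st.py 0.4857 0.033 0.032
```

```text
t: 9.38
tool_pos: [0.484, 0.0372, 0.1693]
orientation: [-3.015, -0.876, -0.003]
force: [-0.2, 0.4, -0.3]
opening: 0.0415
gripper_force: 0.0
t: 10.22
tool_pos: [0.4839, 0.033, 0.1685]
orientation: [-2.262, -2.18, 0.0]
force: [0.3, -0.1, -0.4]
opening: 0.0418
gripper_force: 0.0
relay_green 0.81 px 178 124 n 672 523 zt 0.034 mean [0.4051 0.0963] rect [404.6  96. ] [20.3 25.8] 18.1
relay_green 0.64 px 260 180 n 539 416 zt 0.0339 mean [0.4862 0.0353] rect [486.2  35.3] [19.6 26.1] 88.0
t 10.32 pos [0.4839 0.033  0.1685] yaw 1.5321 z [-0.  0. -1.] F [0.3 0.3 0.6] open 0.0419 q6 0.0
travel [1.000e-04 1.800e-03 1.365e-01] spin to yaw0 1.5321
```

View pics/w4.png

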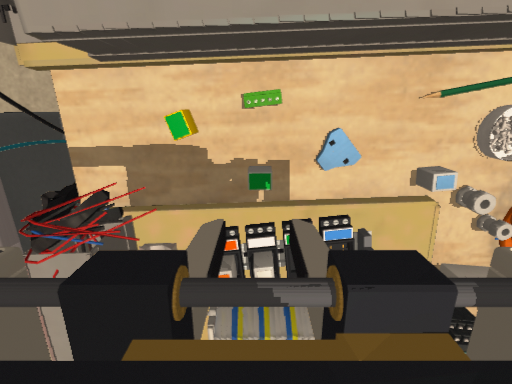

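Wrist view: the grey green-topped relay is at (260,180) between the jaws, with the yellow-bodied decoy at (180,124). The white relay shows in its base at (263,265). Descending on the green relay.

```bash
python3 -m inch '{"travel":[[0.0016,0.002,0.04],[0.0016,0.002,0.08],[0.0016,0.002,0.115],[0.0016,0.002,0.13],[0.0016,0.002,0.1355],[0.0016,0.002,0.1355],[0.0016,0.002,0.1355]],"spin":[0,0,0,0,0,0,0]}' 0.55 25
python3 st.py 0.486 0.0345 0.033
```

```text
t: 10.9
tool_pos: [0.4868, 0.0345, 0.0342]
orientation: [2.261, 2.18, 0.001]
force: [0.1, -0.4, 1.3]
opening: 0.0418
gripper_force: 0.0
t 10.9 pos [0.4868 0.0345 0.0342] yaw 1.5346 z [ 0.001 -0.    -1.   ] F [ 0.1 -0.4  1.3] open 0.0418 q6 0.0
travel [-0.     -0.0008  0.0012] spin to yaw0 1.5346
```

```bash
python3 -m inch '{"travel":[[0,0,0],[0,0,0],[0,0,0],[0,0,0],[0,0,-0.01],[0,0,-0.05],[0,0,-0.09],[0,0,-0.09],[0,0,-0.09],[0,0,-0.09]],"spin":[0,0,0,0,0,0,0,0.12,0.24,0.36]}' 0.9 25
python3 st.py 0.5285 -0.0559 0.123
```

```text
t: 11.73
tool_pos: [0.4869, 0.0345, 0.1253]
orientation: [2.618, 1.734, 0.004]
force: [-0.1, 0.2, -0.2]
opening: 0.0266
gripper_force: 25.0
t 11.73 pos [0.4869 0.0345 0.1253] yaw 1.1698 z [ 0.003 -0.    -1.   ] F [-0.1  0.2 -0.2] open 0.0266 q6 0.37
travel [-0.067   0.0736  0.0024] spin to yaw0 1.1698
```

```bash
python3 -m inch '{"travel":[[-0.01,0.01,0],[-0.03,0.03,0],[-0.05,0.05,0],[-0.067,0.0736,0],[-0.067,0.0736,0],[-0.067,0.0736,0],[-0.067,0.0736,0],[-0.067,0.0736,0],[-0.067,0.0736,0],[-0.067,0.0736,0]],"spin":[0.12,0.24,0.36,0.48,0.6,0.72,0.84,0.96,1.08,1.094]}' 0.9 25
python3 look.py w5 base_green base_blue relay_white relay_orange
python3 st.py 0.5285 -0.0559 0.072
```

```text
t: 12.57
tool_pos: [0.5281, -0.0557, 0.1239]
orientation: [3.139, 0.119, 0.0]
force: [-0.6, 1.1, -1.0]
opening: 0.0269
gripper_force: 25.0
base_green 0.86 px 255 195 n 3387 1756 zt 0.0458 mean [ 0.5318 -0.0552] rect [528.8 -55.7] [34.2 69. ] 4.1
base_blue 0.8 px 255 151 n 4042 2314 zt 0.0461 mean [ 0.5708 -0.0528] rect [570.3 -52.6] [34.2 69.1] 4.2
relay_white 0.62 px 257 260 n 430 430 zt 0.0719 mean [ 0.4838 -0.0604] rect [483.8 -60.3] [13.5 25.2] 4.7
relay_orange 0.66 px 257 308 n 270 91 zt 0.0716 mean [ 0.4362 -0.0644] rect [436.2 -64. ] [ 5.  24.8] 4.8
t 12.82 pos [ 0.5281 -0.0557  0.1234] yaw 0.0847 z [ 0. -0. -1.] F [ 1.6  0.3 -0.3] open 0.0266 q6 1.28
travel [0.0003 0.0003 0.0514] spin to yaw0 0.0847
```

View pics/w5.png

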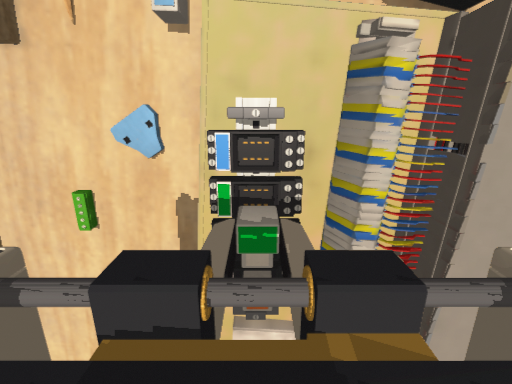

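Wrist view: the green relay hangs upright in the jaws at (258,235). The green base (255,195) and blue base (255,150) are both empty. Measuring its offset in the hand before lowering.

```bash
cat > hand.py <<'E'
from h import *
p,d,K,V=shot("wrist"); P=cloud(d,K,V); s=robot.read_state()
T=R.from_rotvec(s["orientation"]).as_matrix()
L=(P-s["tool_pos"])@T
m=(d>0)&(abs(L[...,0])<.02)&(abs(L[...,1])<.0125)&(abs(L[...,2])<.006)
q=L[m]; print(m.sum(),"x range",np.percentile(q[:,0],[2,98]).round(4),"z",np.median(q[:,2]).round(4))
E
python3 hand.py
```

```text
1299 x range [-0.0084  0.0106] z 0.002
```

```bash
python3 -m inch '{"travel":[[-0.0005,0,0.015],[-0.0005,0,0.028],[-0.0005,0,0.036],[-0.0005,0,0.043],[-0.0005,0,0.049],[-0.0005,0,0.052],[-0.0005,0,0.053],[-0.0005,0,0.053]],"spin":[0.008,0.008,0.008,0.008,0.008,0.008,0.008,0.008]}' 0.9 25
python3 st.py 0.5285 -0.0559 0.072
```

```text
t: 13.53
tool_pos: [0.5278, -0.0555, 0.0723]
orientation: [-3.139, -0.117, 0.001]
force: [-11.5, 2.9, 21.4]
opening: 0.0267
gripper_force: 25.0
t 13.53 pos [ 0.5278 -0.0555  0.0723] yaw 0.0744 z [-0.  0. -1.] F [-11.5   2.9  21.4] open 0.0267 q6 1.29
travel [0.0006 0.0004 0.0003] spin to yaw0 0.0744
```

```bash
python3 -m inch '{"travel":[[0,0,0],[0,0,0],[0,0,0],[0,0,0],[0,0,-0.04],[-0.01,0,-0.08],[-0.03,0,-0.1],[-0.03,0,-0.1],[-0.03,0,-0.1]],"spin":[0,0,0,0,0,0,0,0,0]}' 0.55 25
python3 look.py w6 relay_green relay_white relay_orange relay_blue base_green base_white; python3 st.py 0.6845 0.0257 0.17
```

```text
t: 14.28
tool_pos: [0.4985, -0.0582, 0.1718]
orientation: [3.139, 0.116, 0.006]
force: [0.2, 0.3, -0.9]
opening: 0.042
gripper_force: 0.0
relay_green 0.95 px 256 162 n 743 604 zt 0.0725 mean [ 0.5278 -0.057 ] rect [527.6 -57.2] [20.2 25.9] 3.8
relay_green 0.64 px 120 245 n 515 176 zt 0.0337 mean [0.4107 0.094 ] rect [411.   95.4] [11.6 27.1] 1.8
relay_white 0.96 px 256 203 n 731 528 zt 0.0719 mean [ 0.4876 -0.0602] rect [487.5 -60.4] [19.8 25.5] 4.1
relay_orange 0.93 px 256 243 n 725 457 zt 0.0717 mean [ 0.4452 -0.0627] rect [444. -63.] [20.9 25.2] 4.1
base_green 0.67 px 255 154 n 1963 1390 zt 0.0463 mean [ 0.5308 -0.0555] rect [528.9 -55.8] [33.6 68.9] 4.2
base_white 0.83 px 255 194 n 2013 1255 zt 0.0461 mean [ 0.4891 -0.0585] rect [486.8 -58.9] [34.2 69.1] 4.0
t 14.63 pos [ 0.4972 -0.0577  0.1687] yaw 0.0739 z [-0.002  0.001 -1.   ] F [ 0.4 -0.6  0.5] open 0.0415 q6 1.28
travel [ 0.1929 -0.0694 -0.0017] spin to yaw0 0.0739
```

View pics/w6.png

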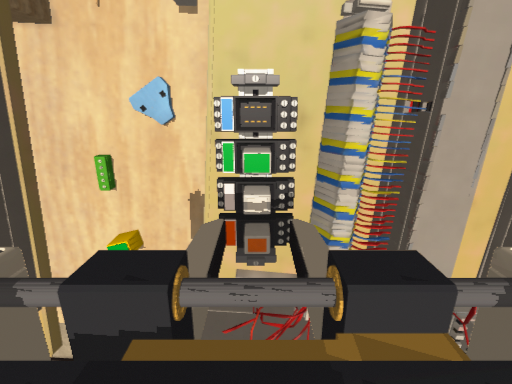

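Wrist view: green (257,162), white (257,200) and orange (257,243) all sit in the bases with matching tags. All three tops are at 0.072 m and centred within about 1.5 mm. Going for blue.

```bash
python3 -m inch '{"travel":[[0.193,-0.069,0],[0.193,-0.069,0],[0.193,-0.069,0],[0.193,-0.069,0],[0.193,-0.069,0],[0.193,-0.069,0],[0.193,-0.069,0],[0.193,-0.069,0],[0.193,-0.069,0],[0.193,-0.069,0]],"spin":[-0.12,-0.24,-0.36,-0.48,-0.6,-0.72,-0.84,-0.96,-1.08,-1.2]}' 0.55 25
python3 -m inch '{"travel":[[0,0,0],[0,0,0],[0,0,0],[0,0,0],[0,0,0]],"spin":[-0.12,-0.24,-0.36,-0.363,-0.363]}' 0.55 25
python3 look.py w7 relay_blue; python3 st.py 0.6845 0.0257 0.034
```

```text
t: 15.47
tool_pos: [0.6849, 0.0254, 0.1686]
orientation: [-2.519, -1.875, 0.003]
force: [0.2, -0.3, 0.8]
opening: 0.0416
gripper_force: 0.0
t: 15.88
tool_pos: [0.6849, 0.0252, 0.1692]
orientation: [-2.15, -2.289, 0.001]
force: [-0.3, -0.3, -1.0]
opening: 0.042
gripper_force: 0.0
relay_blue 0.56 px 258 180 n 585 453 zt 0.0333 mean [0.6851 0.0268] rect [685.6  26.4] [25.9 20.7] 3.0
t 15.98 pos [0.685  0.0252 0.1696] yaw 1.633 z [-0.001  0.    -1.   ] F [-0.3  0.3 -0.7] open 0.0416 q6 -0.1
travel [ 0.0005 -0.0003  0.1356] spin to yaw0 1.633
```

View pics/w7.png

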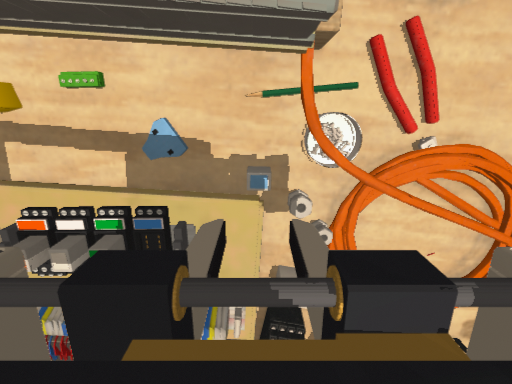

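Wrist view: the blue-topped relay is at (258,180) between the jaws, with a small cylinder at (300,205) just clear of the finger path. Descending.

```bash
python3 -m inch '{"travel":[[0.001,0,0.04],[0.001,0,0.08],[0.001,0,0.115],[0.001,0,0.13],[0.001,0,0.1356],[0.001,0,0.1356],[0.001,0,0.1356]],"spin":[0,0,0,0,0,0,0]}' 0.6 25
python3 st.py 0.685 0.026 0.034
python3 -m inch '{"travel":[[0,0,0],[0,0,0],[0,0,0],[0,0,0],[0,0,-0.01],[0,0,-0.05],[0,0,-0.09],[0,0,-0.09],[0,0,-0.09],[0,0,-0.09]],"spin":[0,0,0,0,0,0,0,0.12,0.24,0.36]}' 0.9 25
python3 st.py 0.5704 -0.0526 0.123
```

```text
t: 16.57
tool_pos: [0.6866, 0.0261, 0.0368]
orientation: [2.146, 2.291, 0.003]
force: [-0.0, -0.1, 1.3]
opening: 0.037
gripper_force: 0.0
t 16.57 pos [0.6866 0.0261 0.0368] yaw 1.636 z [ 0.003 -0.    -1.   ] F [-0.  -0.1  1.3] open 0.037 q6 -0.1
travel [ 0.     -0.0016  0.0028] spin to yaw0 1.636
t: 17.4
tool_pos: [0.6861, 0.0261, 0.1275]
orientation: [2.527, 1.863, 0.004]
force: [0.8, -0.4, -0.7]
opening: 0.0266
gripper_force: 25.0
t 17.4 pos [0.6861 0.0261 0.1275] yaw 1.2709 z [ 0.004 -0.    -1.   ] F [ 0.8 -0.4 -0.7] open 0.0266 q6 0.26
travel [-0.1094 -0.0873  0.0041] spin to yaw0 1.2709
```

```bash
python3 -m inch '{"travel":[[-0.109,-0.087,0],[-0.109,-0.087,0],[-0.109,-0.087,0],[-0.109,-0.087,0],[-0.109,-0.087,0],[-0.109,-0.087,0],[-0.109,-0.087,0],[-0.109,-0.087,0],[-0.109,-0.087,0],[-0.109,-0.087,0]],"spin":[0.12,0.24,0.36,0.48,0.6,0.72,0.84,0.96,1.08,1.195]}' 0.9 25
python3 -m inch '{"travel":[[0,0,0],[0,0,0]],"spin":[0,0]}' 0.9 25
python3 hand.py
python3 look.py w8 base_blue relay_green
python3 st.py 0.5705 -0.0526 0.072
```

```text
t: 18.23
tool_pos: [0.5704, -0.0531, 0.1258]
orientation: [3.139, 0.119, 0.002]
force: [-0.5, 1.2, -0.3]
opening: 0.0265
gripper_force: 25.0
t: 18.4
tool_pos: [0.5704, -0.053, 0.1255]
orientation: [3.139, 0.134, 0.001]
force: [0.1, 0.1, 0.3]
opening: 0.0265
gripper_force: 25.0
1072 x range [-0.0083  0.0106] z 0.0051
base_blue 0.66 px 254 195 n 3240 1708 zt 0.0459 mean [ 0.5738 -0.0519] rect [570.5 -52.6] [34.5 68.9] 4.3
relay_green 0.7 px 256 259 n 545 545 zt 0.0723 mean [ 0.5265 -0.0572] rect [526.  -57.2] [17.8 25.5] 4.8
t 18.6 pos [ 0.5702 -0.053   0.1248] yaw 0.0842 z [ 0. -0. -1.] F [-0.1 -0.  -0.9] open 0.0266 q6 1.3
travel [ 0.0003 -0.0004  0.0528] spin to yaw0 0.0842
```

```bash
python3 -m inch '{"travel":[[-0.001,0,0.015],[-0.001,0,0.026],[-0.001,0,0.034],[-0.001,0,0.041],[-0.001,0,0.046],[-0.001,0,0.048],[-0.001,0,0.049],[-0.001,0,0.049]],"spin":[0.008,0.008,0.008,0.008,0.008,0.008,0.008,0.008]}' 0.9 25
python3 st.py 0.5705 -0.0526 0.072
```

```text
t: 19.27
tool_pos: [0.5695, -0.0531, 0.0761]
orientation: [3.139, 0.116, 0.001]
force: [-1.5, 1.5, 2.2]
opening: 0.0267
gripper_force: 25.0
t 19.27 pos [ 0.5695 -0.0531  0.0761] yaw 0.0742 z [ 0. -0. -1.] F [-1.5  1.5  2.2] open 0.0267 q6 1.31
travel [ 0.001  -0.0004  0.0041] spin to yaw0 0.0742
```

```bash
python3 -m inch '{"travel":[[0,0,0.001],[0,0,0.001],[0,0,0.001]],"spin":[0,0,0]}' 0.9 25
python3 st.py
```

```text
t: 19.52
tool_pos: [0.5697, -0.0531, 0.076]
orientation: [3.139, 0.116, 0.001]
force: [-5.0, 1.1, 9.6]
opening: 0.0267
gripper_force: 25.0
t 19.52 pos [ 0.5697 -0.0531  0.076 ] yaw 0.0742 z [ 0.001 -0.    -1.   ] F [-5.   1.1  9.6] open 0.0267 q6 1.31
```

Contact at the floor. Releasing, lifting and verifying.

```bash
python3 -m inch '{"travel":[[0,0,0],[0,0,0],[0,0,0],[0,0,0],[0,0,-0.04],[-0.02,0,-0.08],[-0.05,0,-0.1],[-0.055,0,-0.1],[-0.055,0,-0.1]],"spin":[0,0,0,0,0,0,0,0,0]}' 0.55 25
python3 look.py w9 relay_blue relay_green relay_white relay_orange base_blue base_green base_white; python3 st.py
```

```text
t: 20.27
tool_pos: [0.5145, -0.0575, 0.1766]
orientation: [3.138, 0.115, 0.006]
force: [0.6, 1.0, -0.7]
opening: 0.0419
gripper_force: 0.0
relay_blue 0.66 px 256 132 n 681 629 zt 0.0722 mean [ 0.5707 -0.0545] rect [570.5 -54.6] [19.1 25.9] 4.3
relay_green 0.57 px 256 177 n 719 564 zt 0.0726 mean [ 0.528  -0.0571] rect [527.5 -57.3] [20.1 26. ] 4.0
relay_green 0.57 px 129 250 n 243 23 zt 0.2491 mean [ 0.5459 -0.0163] rect [545.9 -16.4] [1. 7.] 1.7
relay_white 0.68 px 256 217 n 739 500 zt 0.0719 mean [ 0.4877 -0.0602] rect [487.  -60.2] [20.8 25.3] 4.8
relay_orange 0.57 px 256 255 n 750 464 zt 0.0719 mean [ 0.445  -0.0635] rect [444.2 -63.6] [20.4 26.4] 3.7
base_blue 0.59 px 254 130 n 2121 1484 zt 0.0464 mean [ 0.5706 -0.0524] rect [570.4 -52.6] [33.8 68.9] 4.3
base_green 0.61 px 254 168 n 1931 1304 zt 0.0462 mean [ 0.531  -0.0553] rect [528.8 -55.7] [33.8 69.2] 4.1
base_white 0.78 px 254 206 n 1778 1128 zt 0.0461 mean [ 0.4894 -0.0584] rect [487.2 -58.9] [33.7 69.2] 4.2
t 20.67 pos [ 0.5141 -0.057   0.1733] yaw 0.074 z [-0.002  0.    -1.   ] F [ 1.3  0.1 -0.1] open 0.0418 q6 1.29
```

View pics/w9.png

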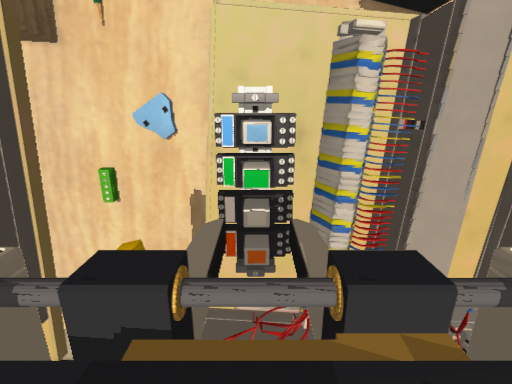

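Final view: blue (256,132), green (256,177), white (256,217) and orange (256,255) each sit in the base with the matching tag, all tops at 0.072 m, and the gripper is clear.

```bash
python3 -c "
from plant import close_job
print(close_job())"
```

```text
the job is handed in; nothing more can be done
None
```

All four relays are seated in the bases with matching tags, upright and within about 2 mm of centre by the last wrist-camera view; I handed the job in at about 21 s of the 93 s, and no verdict came back.

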